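# Screw the lid onto the sloping feed bin

### The arm

A 7-joint arm with a two-finger parallel gripper is mounted at the origin on the work surface. World frame = base frame: x ahead of the robot, y to its left, z up, the work surface at z = 0. Lengths are in m, angles in rad, forces in N, time in s.
With the tool pointing down it reaches from about 0.425 to 1.025 m from the base axis. Payload 9.4 kg.
Tool frame: the origin (TCP) lies midway between the tips of the shut fingers; the grasp point (between the pads) lies 19 mm behind it (arm.tcp_to_grasp is the distance from the TCP to the grasp point, in m); z points along the fingers, y is the direction in which the jaws open and shut (so a half turn about z gives the same grasp; the last joint's range is limited). The gripper opens to 85 mm and grips with 20 to 120 N. Pads are 22 mm wide; open, the fingers measure 114 mm over their backs; the gripper's body (76 mm by 85 mm) begins 54 mm behind the grasp point. The pads swing forward as they close: fully open they stand 13 mm farther back than shut.
Start: joints at [1.213, 0.599, -0.003, 1.599, 0.002, 0.943, -0.08], TCP at [0.201, -0.697, 0.231] pointing down, gripper open.
Joint ranges: [-2.57, 2.57], [-0.35, 1.97], [-1.29, 1.29], [0.11, 2.56], [-1.05, 4.19], [0.11, 1.86], [-2.63, 2.63]. Speed limits (rad/s): [2.22, 2.22, 3.01, 3.01, 3.14, 3.14, 3.14].

### API

Orientations are given as a unit quaternion [w, x, y, z].
In Python, from bench import arm gives the robot as it stands.
- The arm moves only by the tool play_rows, never from a script. Its argument "rows" is a list of rows, each a list of 3 entries, a list of its own where there are three numbers: the gripper command: -1 is shut, 1 is fully open, values between are in proportion, then the shift along the tool's x, y, z in cm, then the turn, a rotation vector about the tool's x, y, z in degrees. A call has 1 to 5 rows; each row is the pose to reach, as a shift and turn from the pose commanded when the call began, along the tool's axes at that moment; what a row does not reach only later rows make up. A row lasts 1/10 s, in which the tool goes at most 50 mm and 8.59 degrees, less where a joint would pass 70% of its speed; a pose out of reach is approached as far as the arm can. A call with a gripper value outside its range is refused whole. The fingers move at their own pace and stop on an object; "squeeze" is the grip in N (left out, the last holds). Time passes only in rows, so rows that repeat a pose let the fingers close. It gives the time, the measured TCP pose, the force and the opening at its end, in the units of the state.
- arm.observe(): the state, without advancing time (a new reading comes with each control period).
- arm.capture(name): name is "scene" or "top"; returns (picture, depth): 420x560x3 uint8, blue, green, red; 420x560 float32, m along the optical axis (not along the pixel's ray), 0 where there is no reading.
- arm.calibration(name): a dict with "camera_matrix" (3x3 intrinsics, pixels), "dist_coeffs" ([k1, k2, p1, p2, k3] as OpenCV has them; the pictures are not rectified), "rvec" (rotation vector, rad) and "tvec" (3), from world to camera coordinates, as OpenCV has them. Camera axes: x right, y down, z forward; pixel columns grow to the right and rows downward; lengths in m; the calibration is good to about 2 mm. A picture is of the moment at which its call begins. calibration takes no time and is no camera call.
- arm.close_job(): hands the job in, once; it reports no verdict.
The state is a dict: "t": time; "joints": joint angles; "dq": joint speeds; "tau": joint torques, N m; "eef_pos": TCP position; "tool_rot": TCP orientation; "wrist_force": force on the tool from outside, world axes, zero at the start; "wrist_torque": the same for the moment, N m; "grip_width": finger opening in m.
Only numpy, scipy, OpenCV 4.12 (cv2) and the standard library are available. Lean on these libraries where they do the work, as an engineer would, in place of code of your own. Each camera call takes 0.05 s, during which the arm holds its last target.

### The job

Put the lid back on the feed bin: set it squarely on the sloping mouth with its grip bar level so that it rests on the threads, turn it back (anticlockwise) until it drops into the thread, then screw it forward (clockwise) until it is fully home against the stop, and let go. Leave the bowl, the scoop and the brush where they lie.

Things in the scene. Friction and masses are not known exactly. Their poses are not given: they have to be found in the camera images.
- bin: Green plastic feed bin, full and heavy: it does not move. 220 mm (x) by 200 mm (y). Origin: centre of its underside, on the bench. Its top slopes at 30 degrees: low at the front (own -x side, 92 mm high, roughly facing the robot), high at the back (218 mm). The round screw mouth stands in the middle of the slope.
- mouth (a point): Centre of the mouth's rim. z points straight out of the mouth (30 degrees off vertical, leaning to the bin's low front), x up the slope, y level. The neck is a tube of 100 mm outside diameter, its top 4 mm tapered, standing 31 mm out of the slope; outside it are four short right-hand threads and four upright stop ribs (111 mm across them), the same every 90 degrees.
- lid_grip (a point): Middle of the grip bar of the loose off-white lid, half-way up the bar, on the lid's axis, 43 mm above the skirt's lower edge. Lid: 126 mm across, 60 mm high with the bar, about 0.16 kg, lying bar up. The bar is 96 mm long (own x), 20 mm wide (own y), 34 mm high, standing on the flat top 17 mm below this point. z points out of the top.
- lid_seat (a point): On the lid's axis, 22 mm below lid_grip: the inner face that meets the rim when home. Along the mouth's z it lies about 12 mm (9 to 15) out from the rim when the lid, bar level, rests on the threads; rising to 15 as it is turned back; about 6 mm once dropped in; then drawn in 0.1 mm a degree to 0 to 1.5 mm when home. Play in the thread: 2 mm sideways, 1 to 3 mm along the axis.
- lid_end (a point): On the bar, 45 mm from the lid's axis along its own x, level with lid_grip; the bar's ends are alike and either may lie either way. From bar level (along the mouth's y), light pressure drops the lid in between 27 and 49 degrees anticlockwise (best 38), where a rib stops it. It then screws to a hard stop 21 degrees clockwise of level. Undropped, it meets a rib before it can screw on.
- bowl: Blue ceramic bowl, 140 mm across, 55 mm high, with a yellow plastic ball with holes (60 mm) in it. Origin: centre of its underside. Leave it alone.
- scoop: Aluminium feed scoop, 72 mm wide, about 200 mm long, 34 mm high, lying open side up. Origin: at bench height, near the root of its handle; x axis from the handle towards the mouth. Leave it alone.
- brush: Wooden grooming brush, oval, 170 by 70 mm, 40 mm high, bristles down. Origin: centre of its underside, x along it. Leave it alone.

How it is judged:
On the way, in this order (a step that is already met when the one before it is completed fails the run):
1. the lid rests squarely on the threads of the mouth, bar level within about 20 degrees, not yet dropped in (z of lid_grip in the frame of mouth between 0.0305 and 0.04 m and x of lid_grip in the frame of mouth between -0.006 and 0.006 m and y of lid_grip in the frame of mouth between -0.006 and 0.006 m and angle between the z axis of lid_grip and the z axis of mouth, either way round below 0.1 rad and angle between lid_grip's own x axis and vertical between 1.4 and 1.742 rad and contact force between lid and bin above 0.2 N), for 0.2 s.
2. the lid has been turned back and has dropped into the thread (bar's middle 24.5 to 29.8 mm out from the rim) (z of lid_grip in the frame of mouth between 0.0245 and 0.0298 m and x of lid_grip in the frame of mouth between -0.005 and 0.005 m and y of lid_grip in the frame of mouth between -0.005 and 0.005 m and angle between the z axis of lid_grip and the z axis of mouth, either way round below 0.08 rad), for 0.1 s.
At the end, for the whole second after the job is handed in: The lid is screwed home and still: square on the mouth (within 3 degrees and 4 mm), the bar's middle no more than 24 mm out from the rim (2 mm from home), turned clockwise to within about 8 degrees of its stop; bowl, scoop and brush within 30 mm of where they lay (z of lid_grip in the frame of mouth between 0.0195 and 0.024 m and x of lid_grip in the frame of mouth between -0.004 and 0.004 m and y of lid_grip in the frame of mouth between -0.004 and 0.004 m and angle between the z axis of lid_grip and the z axis of mouth, either way round below 0.05 rad and ((x of lid_end in the frame of mouth above 0.01 m and y of lid_end in the frame of mouth above 0 m) or (x of lid_end in the frame of mouth below -0.01 m and y of lid_end in the frame of mouth below 0 m)) and linear speed of lid below 0.01 m/s and distance of each of bowl, scoop, brush from where it was at the start of the episode below 0.03 m); the robot touches nothing.
It fails at once if the bowl is pushed more than 30 mm (distance of bowl from where it was at the start of the episode above 0.03 m).
It fails at once if the scoop is pushed more than 30 mm (distance of scoop from where it was at the start of the episode above 0.03 m).
It fails at once if the brush is pushed more than 30 mm (distance of brush from where it was at the start of the episode above 0.03 m).
It also fails if it takes over 51 s, if anything falls off the work surface, if the arm or the gripper's body presses on something with over 40 N, if the wrist force passes 120 N, or if a joint passes its speed limit or range.

## Working session

There is one attempt and no reset: what is moved stays moved. The work goes in short steps, Python scripts to look and compute and a tool call to move; the robot and the scene stay as the last step left them, time stands still between calls to the robot, and variables do not carry over. Pictures are saved under pics/ and viewed, and the job is handed in when it is done.

Besides the shell and the picture viewer there is one more tool, called after "Request:" in YAML: its name, and indented under it one key for each argument. play_rows: Moves the arm, as the interface text tells. Its arguments: {"type":"object","properties":{"rows":{"type":"array","items":{"type":"array"}},"squeeze":{"type":"number"}},"required":["rows"]}

```bash
ls; mkdir -p pics; python3 - <<'E'
from bench import arm
import cv2,numpy as np
for n in("scene","top"):
    p,d=arm.capture(n); cv2.imwrite(f"pics/{n}0.png",p); np.save(f"pics/{n}0.npy",d)
    c=arm.calibration(n); print(n,{k:np.round(v,4).tolist() for k,v in c.items()})
print(arm.observe(), arm.tcp_to_grasp)
E
```

```text
pics
scene {'camera_matrix': [[508.1022, 0.0, 279.2795], [0.0, 508.1022, 213.6803], [0.0, 0.0, 1.0]], 'dist_coeffs': [0.0579, 0.0, 0.0, 0.0, 0.0], 'rvec': [2.205, 0.9215, -0.4097], 'tvec': [-0.4274, -0.2079, 2.0735]}
top {'camera_matrix': [[436.5086, 0.0, 287.8188], [0.0, 436.5086, 210.8282], [0.0, 0.0, 1.0]], 'dist_coeffs': [-0.0037, 0.0, 0.0, 0.0, 0.0], 'rvec': [2.1637, -2.1346, 0.1659], 'tvec': [-0.0281, 0.6619, 1.4114]}
{'t': 0.1, 'joints': array([ 1.21326553,  0.60006655, -0.00254787,  1.60003066,  0.00179931,
        0.94289153, -0.07979352]), 'dq': array([-3.26533300e-04, -3.45758316e-03,  7.35880763e-05, -4.34127332e-04,
        1.12597786e-03, -4.36583338e-04, -2.10245531e-04]), 'tau': array([ 6.64205625e-03, -7.77991176e+01,  1.57047786e+00, -2.58625889e+01,
        1.26310025e-02,  5.49450167e-03,  6.51280425e-05]), 'eef_pos': array([ 0.20081518, -0.69620856,  0.23049463]), 'tool_rot': array([-6.78341055e-04,  9.90152927e-01,  1.39988197e-01, -1.59989703e-04]), 'wrist_force': array([-0.14226681, -0.42961536, -0.2931848 ]), 'wrist_torque': array([ 0.01428073,  0.00917569, -0.03040771]), 'grip_width': 0.08532125872436379} 0.0187
```

View pics/scene0.png

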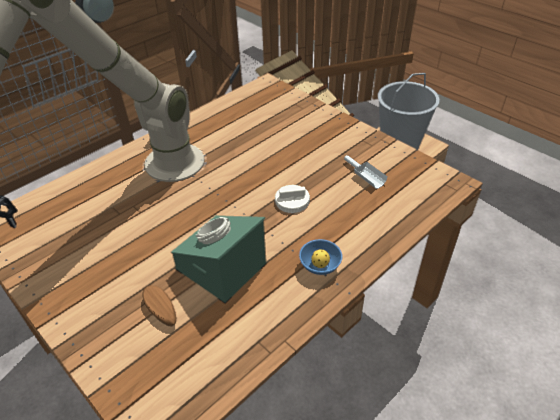

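View pics/top0.png

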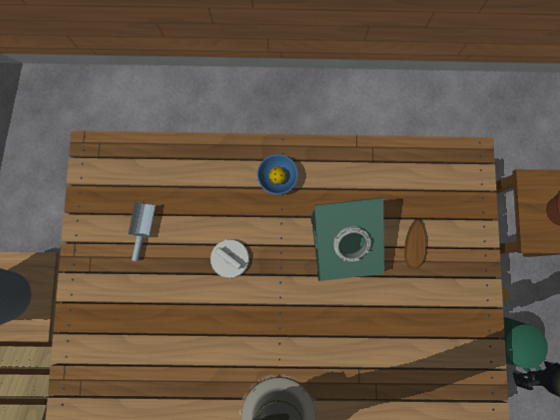

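The top view shows the lid at about (230,258), the bin mouth at (352,243), the brush at (416,243), the bowl at (278,175) and the scoop at (142,225). The scene view shows the lid at (292,198) and the mouth at (212,230).

```bash
cat > h.py <<'E'
import cv2,numpy as np
from bench import arm
def cal(n):
    c=arm.calibration(n);K=np.array(c["camera_matrix"]);D=np.array(c["dist_coeffs"]);R=cv2.Rodrigues(np.array(c["rvec"],float))[0];t=np.array(c["tvec"],float).ravel();return K,D,R,t
def cloud(n,d):
    K,D,R,t=cal(n);h,w=d.shape
    u,v=np.meshgrid(np.arange(w),np.arange(h))
    p=cv2.undistortPoints(np.stack([u,v],-1).reshape(-1,1,2).astype(np.float64),K,D).reshape(h,w,2)
    P=np.concatenate([p*d[...,None],d[...,None]],-1)
    return (P-t)@R
def proj(n,X):
    K,D,R,t=cal(n);return cv2.projectPoints(np.atleast_2d(np.array(X,float)),cv2.Rodrigues(R)[0],t,K,D)[0].reshape(-1,2)
def ray(n,uv,z):
    K,D,R,t=cal(n);p=cv2.undistortPoints(np.array(uv,float).reshape(-1,1,2),K,D).reshape(-1,2)
    d=np.c_[p,np.ones(len(p))]@R; o=-R.T@t
    return o+d*((z-o[2])/d[:,2:])
def white(p):
    h=cv2.cvtColor(p,cv2.COLOR_BGR2HSV);return (h[...,1]<60)&(h[...,2]>110)
def green(p):
    h=cv2.cvtColor(p,cv2.COLOR_BGR2HSV);return (h[...,0]>65)&(h[...,0]<95)&(h[...,1]>70)
E
python3 - <<'E'
from h import *
for n in("top","scene"):
    p=cv2.imread(f"pics/{n}0.png");d=np.load(f"pics/{n}0.npy");C=cloud(n,d)
    wd=(C[...,2]>-.02)&(C[...,2]<.4)&(d>0)
    # table check
    b=(abs(C[...,2])<.02)&(d>0); print(n,"table z",np.median(C[b][:,2]))
    m=(white(p)&wd).astype(np.uint8)
    k,l,s,c=cv2.connectedComponentsWithStats(m)
    for i in range(1,k):
        if s[i,4]>80:
            Q=C[l==i];print("white",s[i],c[i].round(1),Q.mean(0).round(3),Q.min(0).round(3),Q.max(0).round(3))
    g=green(p)&wd
    k,l,s,c=cv2.connectedComponentsWithStats(g.astype(np.uint8))
    for i in range(1,k):
        if s[i,4]>150:
            Q=C[l==i];print("green",s[i],Q.min(0).round(3),Q.max(0).round(3))
E
python3 - <<'E'
import cv2
a=cv2.imread("pics/top0.png")
x=cv2.resize(a[190:290,190:400],None,fx=3.8,fy=3.8,interpolation=cv2.INTER_CUBIC);cv2.imwrite("pics/topz.png",x)
b=cv2.imread("pics/scene0.png");cv2.imwrite("pics/scz.png",cv2.resize(b[170:300,160:330],None,fx=4.5,fy=4.5,interpolation=cv2.INTER_CUBIC))
E
```

```text
top table z -0.00020484160289911752
white [136 204  19  32 403] [145.  218.9] [0.633 0.469 0.008] [ 0.576  0.432 -0.004] [0.686 0.498 0.043]
white [333 227  38  35 382] [349.5 242.3] [ 0.55  -0.207  0.172] [ 0.496 -0.274 -0.002] [ 0.599 -0.157  0.209]
white [131 236  11  26 134] [135.9 248. ] [0.532 0.486 0.03 ] [ 0.49   0.471 -0.002] [0.573 0.507 0.038]
white [ 210  239   39   39 1025] [228.2 258.4] [0.502 0.177 0.031] [ 0.44   0.112 -0.017] [0.567 0.242 0.068]
white [242 378  56  42 699] [262.1 394.3] [0.068 0.056 0.012] [-0.009 -0.057  0.001] [0.119 0.12  0.026]
green [ 312  199   72   81 3916] [ 0.439 -0.325 -0.016] [ 0.678 -0.098  0.223]
green [340 234  24  19 284] [ 0.523 -0.278 -0.005] [ 0.593 -0.198  0.145]
scene table z 0.0015039771447240328
white [158  80  23  25 209] [166.   90.6] [ 0.052 -0.     0.354] [-0.017 -0.038  0.325] [0.084 0.062 0.39 ]
white [144 144  63  36 771] [176.8 165.7] [ 0.042 -0.014  0.017] [-0.113 -0.12  -0.003] [0.124 0.129 0.091]
white [344 155  18  13  90] [351.9 161.3] [0.531 0.481 0.03 ] [ 0.467  0.462 -0.   ] [0.577 0.524 0.039]
white [354 162  33  27 384] [373.  175.3] [0.634 0.484 0.017] [ 0.563  0.427 -0.005] [0.69  0.527 0.042]
white [275 185  35  28 654] [291.7 198. ] [0.514 0.161 0.033] [0.42  0.108 0.   ] [0.567 0.263 0.07 ]
white [171 215  80  38 556] [213.1 228.9] [ 0.539 -0.21   0.165] [ 0.356 -0.328  0.   ] [ 0.6   -0.076  0.211]
```

View pics/topz.png

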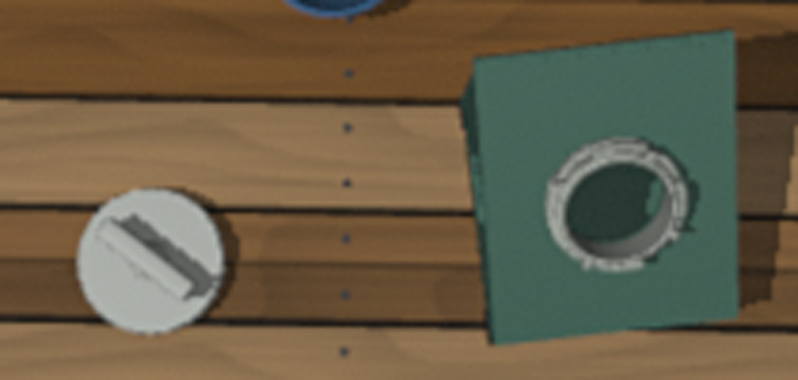

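View pics/scz.png

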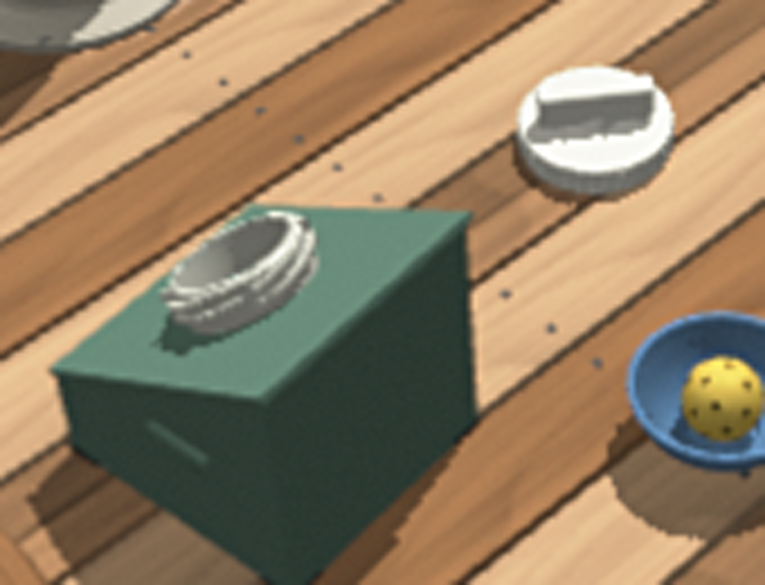

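```bash
cat > m.py <<'E'
from h import *
def fitplane(Q):
    c=Q.mean(0);n=np.linalg.svd(Q-c)[2][2];return c,n*np.sign(n[2])
for n in("top","scene"):
    p=cv2.imread(f"pics/{n}0.png");d=np.load(f"pics/{n}0.npy");C=cloud(n,d)
    box=(C[...,0]>.4)&(C[...,0]<.72)&(C[...,1]>-.36)&(C[...,1]<-.06)&(C[...,2]>.07)
    g=green(p)&box; g=cv2.erode(g.astype(np.uint8),np.ones((3,3)))>0
    Q=C[g]
    for it in range(12):
        if it==0:
            k=np.ones(len(Q),bool)
            # init plane normal guess: 30deg tilt toward -x
            n0=np.array([-.5,0,.866]);s=Q@n0;k=abs(s-np.median(s))<.02
        c,nn=fitplane(Q[k]);k=abs((Q-c)@nn)<(.012 if it<6 else .006)
    print(n,"slope n",nn.round(4),"tilt",np.degrees(np.arccos(nn[2])).round(2),"yaw of x-axis",np.degrees(np.arctan2(-nn[1],-nn[0])).round(2),k.sum(),len(Q))
    ex=np.cross(np.cross(nn,[0,0,1]),nn);ex/=np.linalg.norm(ex);ey=np.cross(nn,ex)
    # slope region pixels (with neck) rays onto plane
    K,D,R,t=cal(n);h,w=d.shape;u,v=np.meshgrid(np.arange(w),np.arange(h))
    pp=cv2.undistortPoints(np.stack([u,v],-1).reshape(-1,1,2).astype(float),K,D).reshape(h,w,2)
    rd=np.concatenate([pp,np.ones((h,w,1))],-1)@R;o=-R.T@t
    X=o+rd*(((c-o)@nn)/(rd@nn))[...,None]
    mm=(green(p)&(abs((C-c)@nn)<.012)&box).astype(np.uint8)
    mm=cv2.morphologyEx(mm,cv2.MORPH_OPEN,np.ones((3,3)))
    ct=max(cv2.findContours(mm,cv2.RETR_EXTERNAL,cv2.CHAIN_APPROX_NONE)[0],key=cv2.contourArea).reshape(-1,2)
    Y=np.stack([(X[ct[:,1],ct[:,0]]-c)@ex,(X[ct[:,1],ct[:,0]]-c)@ey],1).astype(np.float32)
    r=cv2.minAreaRect(Y);print(" rect size",np.round(r[1],4),"angle",r[2], "expected .2535 x .2")
    cen=c+r[0][0]*ex+r[0][1]*ey;print(" slope centre",cen.round(4),"mouth from it",(cen+.031*nn).round(4))
    # rim points
    W=white(p)&box; Q=C[W];hh=(Q-c)@nn;
    print(" neck heights pct",np.percentile(hh,[5,50,90,95,99]).round(4))
    top=Q[(hh>.025)&(hh<.037)];y=np.stack([(top-c)@ex,(top-c)@ey],1).astype(np.float32)
    (a,b),rr=cv2.minEnclosingCircle(y);print(" rim enc",rr,(c+a*ex+b*ey+.031*nn).round(4),len(top))
    # algebraic fit ring mid
    A=np.c_[2*y,np.ones(len(y))];s=np.linalg.lstsq(A,(y**2).sum(1),rcond=None)[0];print(" ringfit",(c+s[0]*ex+s[1]*ey+.031*nn).round(4),np.sqrt(s[2]+s[0]**2+s[1]**2).round(4))
    # lid
    box=(C[...,0]>.38)&(C[...,0]<.62)&(C[...,1]>.05)&(C[...,1]<.3)
    L=(white(p)&box).astype(np.uint8);L=cv2.morphologyEx(L,cv2.MORPH_CLOSE,np.ones((5,5)))
    ct=max(cv2.findContours(L,cv2.RETR_EXTERNAL,cv2.CHAIN_APPROX_NONE)[0],key=cv2.contourArea).reshape(-1,2)
    for z in(.02,.026):
        r=ray(n,ct,z)[:,:2].astype(np.float32);e=cv2.fitEllipse(r);print(" lid z",z,np.round(e[0],4),np.round(e[1],4),np.round(cv2.minEnclosingCircle(r),4) if 0 else cv2.minEnclosingCircle(r))
    B=C[(L>0)&box&(C[...,2]>.05)]
    q=B[:,:2].astype(np.float32);r=cv2.minAreaRect(q);print(" bar",len(q),r,q.mean(0).round(4),np.median(B[:,2]).round(4))
    vx=cv2.fitLine(q,cv2.DIST_HUBER,0,.01,.01).ravel();print(" bar dir deg",np.degrees(np.arctan2(vx[1],vx[0])),vx)
E
python3 m.py
```

```text
top slope n [-0.4968 -0.0643  0.8655] tilt 30.06 yaw of x-axis 7.38 3209 3279
 rect size [0.2054 0.2561] angle 89.77429962158203 expected .2535 x .2
 slope centre [ 0.5571 -0.21    0.1525] mouth from it [ 0.5417 -0.212   0.1794]
 neck heights pct [0.003  0.0289 0.0338 0.0349 0.0369]
 rim enc 0.05620927736163139 [ 0.5426 -0.2133  0.1798] 246
 ringfit [ 0.5426 -0.2124  0.1799] 0.0488
 lid z 0.02 [0.5031 0.176 ] [0.1251 0.126 ] ((0.5030421018600464, 0.17594006657600403), 0.06457915902137756)
 lid z 0.026 [0.5029 0.1753] [0.1246 0.1255] ((0.5028241276741028, 0.17518708109855652), 0.06431645900011063)
 bar 182 ((0.5038167834281921, 0.17584243416786194), (0.09500070661306381, 0.02027277648448944), 53.378021240234375) [0.5039 0.1753] 0.0593
 bar dir deg 53.29971 [0.5976292  0.8017726  0.50387055 0.17534156]
scene slope n [0. 0. 1.] tilt 0.0 yaw of x-axis -180.0 0 0
  return _methods._mean(a, axis=axis, dtype=dtype,
  ret = ret.dtype.type(ret / rcount)
m.py:3: RuntimeWarning: Mean of empty slice.
  c=Q.mean(0);n=np.linalg.svd(Q-c)[2][2];return c,n*np.sign(n[2])
  ret = um.true_divide(
m.py:16: RuntimeWarning: invalid value encountered in divide
  ex=np.cross(np.cross(nn,[0,0,1]),nn);ex/=np.linalg.norm(ex);ey=np.cross(nn,ex)
Traceback (most recent call last):
  File "m.py", line 24, in <module>
    ct=max(cv2.findContours(mm,cv2.RETR_EXTERNAL,cv2.CHAIN_APPROX_NONE)[0],key=cv2.contourArea).reshape(-1,2)
       ~~~^^^^^^^^^^^^^^^^^^^^^^^^^^^^^^^^^^^^^^^^^^^^^^^^^^^^^^^^^^^^^^^^^^^^^^^^^^^^^^^^^^^^^
ValueError: max() iterable argument is empty
```

```bash
python3 - <<'E'
import cv2
p=cv2.imread("pics/scene0.png");h=cv2.cvtColor(p,cv2.COLOR_BGR2HSV);print(h[250,235],h[270,250],h[262,195],h[238,245])
E
sed -i 's/(h\[...,0\]>65).*/(h[...,0]>60)\&(h[...,0]<100)\&(h[...,1]>45)/' h.py; python3 m.py 2>/dev/null
```

```text
[74 67 57] [71 66 54] [73 60 60] [74 67 57]
top slope n [-0.4968 -0.0643  0.8655] tilt 30.06 yaw of x-axis 7.37 3370 3450
 rect size [0.2062 0.2573] angle 89.77885437011719 expected .2535 x .2
 slope centre [ 0.5576 -0.2103  0.1528] mouth from it [ 0.5422 -0.2123  0.1796]
 neck heights pct [0.0031 0.0289 0.0339 0.0349 0.0369]
 rim enc 0.05620923265814781 [ 0.5426 -0.2133  0.1798] 246
 ringfit [ 0.5426 -0.2124  0.1799] 0.0488
 lid z 0.02 [0.5031 0.176 ] [0.1251 0.126 ] ((0.5030421018600464, 0.17594006657600403), 0.06457915902137756)
 lid z 0.026 [0.5029 0.1753] [0.1246 0.1255] ((0.5028241276741028, 0.17518708109855652), 0.06431645900011063)
 bar 182 ((0.5038167834281921, 0.17584243416786194), (0.09500070661306381, 0.02027277648448944), 53.378021240234375) [0.5039 0.1753] 0.0593
 bar dir deg 53.29971 [0.5976292  0.8017726  0.50387055 0.17534156]
scene slope n [-0.4978 -0.0009  0.8673] tilt 29.85 yaw of x-axis 0.1 912 3121
 rect size [0.2715 0.23  ] angle 8.929349899291992 expected .2535 x .2
 slope centre [ 0.5646 -0.2134  0.1542] mouth from it [ 0.5492 -0.2135  0.1811]
 neck heights pct [0.0017 0.0231 0.0362 0.038  0.0399]
 rim enc 0.058762140572071075 [ 0.5478 -0.2131  0.1803] 217
 ringfit [ 0.5468 -0.214   0.1797] 0.0484
 lid z 0.02 [0.5041 0.1723] [0.1271 0.1499] ((0.5066152215003967, 0.1742110550403595), 0.0765194222331047)
 lid z 0.026 [0.5086 0.1678] [0.1265 0.1492] ((0.5111537575721741, 0.1696418672800064), 0.07616209983825684)
 bar 147 ((0.5039540529251099, 0.17247374355793), (0.09484654664993286, 0.028674457222223282), 55.67304611206055) [0.5058 0.17  ] 0.0605
 bar dir deg 51.99519 [0.61572754 0.78795916 0.506192   0.16796795]
```

```bash
cat > ov.py <<'E'
from h import *
import sys
def model(M,yaw,tilt=np.radians(30)):
    c,s=np.cos(yaw),np.sin(yaw)
    z=np.array([-np.sin(tilt)*c,-np.sin(tilt)*s,np.cos(tilt)]);y=np.array([-s,c,0]);x=np.cross(y,z)
    return np.array(M),x,y,z
def overlay(n,M,yaw,out,crop,f,src=None):
    p=src if src is not None else cv2.imread(f"pics/{n}0.png")
    M,x,y,z=model(M,yaw);x0,y0,x1,y1=crop
    q=cv2.resize(p[y0:y1,x0:x1],None,fx=f,fy=f,interpolation=cv2.INTER_CUBIC)
    a=np.linspace(0,2*np.pi,73)[:,None]
    S=M-.031*z
    cor=np.array([S+u*x+v*y for u,v in((-.1267,-.1),(-.1267,.1),(.1267,.1),(.1267,-.1),(-.1267,-.1))])
    L=[(M+.05*(np.cos(a)*x+np.sin(a)*y),(0,0,255)),(cor,(255,0,255)),(M-.031*z+.05*(np.cos(a)*x+np.sin(a)*y),(0,255,255))]
    for P,col in L:
        u=((proj(n,P)-[x0,y0]+.5)*f-.5); cv2.polylines(q,[np.round(u*8).astype(np.int32)],False,col,1,cv2.LINE_AA,3)
    cv2.imwrite(out,q)
if __name__=="__main__":
    M=(.5424,-.2125,.181);yaw=np.radians(7.3)
    overlay("top",M,yaw,"pics/ovt.png",(305,190,395,290),6)
    overlay("scene",M,yaw,"pics/ovs.png",(165,200,275,305),5.5)
E
python3 ov.py
```

```text
(no output)
```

View pics/ovt.png

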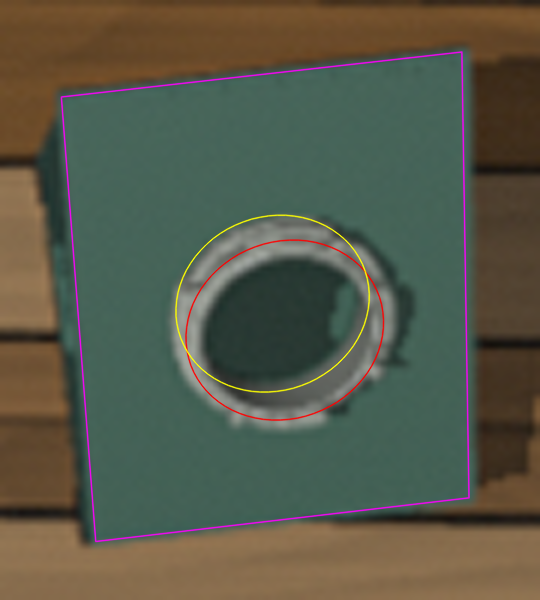

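View pics/ovs.png

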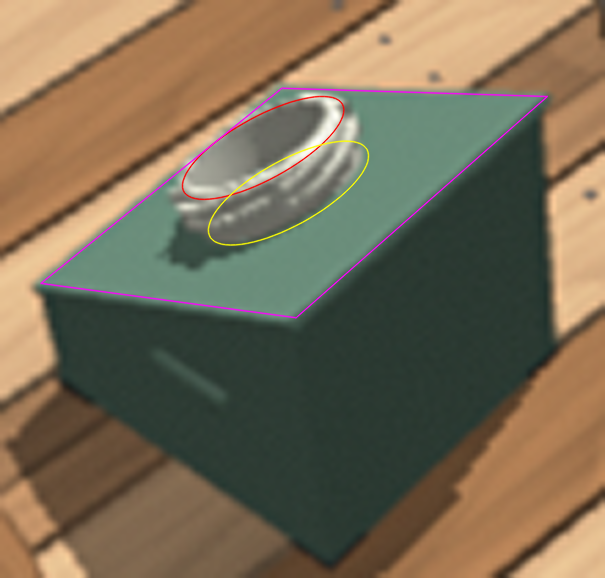

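Both overlays agree with the images to about 1–2 mm. I'll plan the moves from mouth ≈ (0.5424, -0.2125, 0.181) with yaw 7.3°, and lid (0.503, 0.1757) with the bar at 53.3°.

```bash
cat > plan.py <<'E'
from h import *
from scipy.spatial.transform import Rotation as Ro
from ov import model
M,mx,my,mz=model((.5424,-.2125,.181),np.radians(7.3))
def cur():
    o=arm.observe();q=o["tool_rot"];return o,np.array(o["eef_pos"]),Ro.from_quat([q[1],q[2],q[3],q[0]])
def down(yawx):
    a=np.radians(yawx);x=np.array([np.cos(a),np.sin(a),0]);z=np.array([0,0,-1.]);return Ro.from_matrix(np.stack([x,np.cross(z,x),z],1))
def mouthR(phi=0): # phi deg anticlockwise seen from outside
    b=Ro.from_matrix(np.stack([my,mx,-mz],1));return Ro.from_rotvec(mz*np.radians(phi))*b
def mpos(h,dx=0,dy=0): return M+h*mz+dx*mx+dy*my   # TCP height above rim
def go(P,R):
    o,p,r=cur();s=r.inv().apply(np.array(P)-p)*100;w=(r.inv()*R).as_rotvec(degrees=True)
    print("shift cm",s.round(2).tolist(),"rot deg",w.round(1).tolist(),"dist rows",round(max(np.linalg.norm(s)/5,np.linalg.norm(w)/8.59),1))
def stat():
    o,p,r=cur();d=p-M;m=r.as_matrix()
    phi=np.degrees(np.arctan2(-(m[:,0]@mx),m[:,0]@my))
    f=np.array(o["wrist_force"])
    print("t",round(o["t"],2),"tcp",p.round(4),"mouth xyz mm",(np.array([d@mx,d@my,d@mz])*1e3).round(1),"phi",phi.round(1),"tilt",np.degrees(np.arccos(-m[:,2]@mz)).round(2),"F mouth",np.round([f@mx,f@my,f@mz],1),"w",round(o["grip_width"],4))
    print(" j",np.round(o["joints"],2))
E
python3 - <<'E'
from plan import *
go([.35,-.45,.40],down(16.1)); go([.50,-.20,.42],down(30)); go([.503,.1757,.20],down(53.3))
E
```

```text
shift cm [21.16, -19.54, -16.93] rot deg [-0.1, 0.0, -0.0] dist rows 6.7
shift cm [42.5, -39.41, -18.9] rot deg [-0.1, -0.0, -13.9] dist rows 12.2
shift cm [53.21, -75.39, 3.15] rot deg [-0.1, -0.0, -37.2] dist rows 18.5
```

Request:
play_rows:
  rows:
    - [1, [3, -3, -5], [0, 0, 0]]
    - [1, [6, -6, -9], [0, 0, 0]]
    - [1, [9, -9, -13], [0, 0, 0]]
    - [1, [12, -12, -16], [0, 0, 0]]
    - [1, [15, -15, -19], [0, 0, -5]]

```text
t: 0.6
eef_pos: [0.2899, -0.5346, 0.4011]
tool_rot: [0.0, 0.983, 0.183, -0.0]
wrist_force: [1.4, 0.1, 1.0]
grip_width: 0.0852
```

```bash
python3 -c "
from plan import *
stat();go([.50,-.20,.42],down(30)); go([.503,.1757,.20],down(53.3))"
```

```text
t 0.6 tcp [ 0.2899 -0.5346  0.4011] mouth xyz mm [-142.3 -287.5  336.3] phi -74.2 tilt 30.02 F mouth [ 1.7 -0.   0.2] w 0.0852
 j [ 1.01  0.31 -0.04  1.66  0.01  1.17 -0.24]
shift cm [31.65, -23.66, -1.9] rot deg [-0.0, 0.0, -8.9] dist rows 7.9
shift cm [45.46, -58.6, 20.1] rot deg [-0.0, 0.0, -32.2] dist rows 15.4
```

Request:
play_rows:
  rows:
    - [1, [4, -3, 0], [0, 0, -2]]
    - [1, [8, -6, 0], [0, 0, -4]]
    - [1, [12, -9, 0], [0, 0, -6]]
    - [1, [16, -12, 0], [0, 0, -8]]
    - [1, [20, -15, 0], [0, 0, -10]]

```text
t: 1.1
eef_pos: [0.4227, -0.3222, 0.3999]
tool_rot: [0.0, 0.963, 0.269, -0.0]
wrist_force: [1.2, -0.1, -0.3]
grip_width: 0.0856
```

Request:
play_rows:
  rows:
    - [1, [2, -4.5, 0], [0, 0, -4]]
    - [1, [4, -9, 0], [0, 0, -8]]
    - [1, [6, -13.5, 0], [0, 0, -12]]
    - [1, [8, -18, 0], [0, 0, -16]]
    - [1, [10, -22.5, 0], [0, 0, -20]]

```text
t: 1.6
eef_pos: [0.3908, -0.078, 0.3999]
tool_rot: [0.0, 0.902, 0.432, -0.0]
wrist_force: [1.9, 1.2, -0.1]
grip_width: 0.0852
```

```bash
python3 -c "
from plan import *
stat(); go([.503,.1757,.20],down(53.3))"
```

```text
t 1.6 tcp [ 0.3908 -0.078   0.3999] mouth xyz mm [ -6.  152.7 256.2] phi -41.9 tilt 30.01 F mouth [ 1.7  1.  -1.1] w 0.0852
 j [ 0.46  0.02 -0.41  2.03  0.01  1.09 -0.63]
shift cm [26.82, -7.13, 19.98] rot deg [0.0, 0.0, -2.1] dist rows 6.8
```

Request:
play_rows:
  rows:
    - [1, [5, -1.4, 1], [0, 0, 0]]
    - [1, [10, -2.8, 3], [0, 0, 0]]
    - [1, [14, -3.8, 6], [0, 0, 0]]
    - [1, [18, -4.8, 9], [0, 0, 0]]
    - [1, [22, -5.5, 12], [0, 0, 0]]

```text
t: 2.1
eef_pos: [0.4832, 0.1199, 0.2852]
tool_rot: [0.0, 0.902, 0.431, 0.0]
wrist_force: [1.6, -0.7, 0.9]
grip_width: 0.0856
```

Request:
play_rows:
  rows:
    - [1, [2, -0.5, 2], [0, 0, 0]]
    - [1, [3, -0.8, 5], [0, 0, 0]]
    - [1, [3, -0.8, 6], [0, 0, 0]]
    - [1, [3, -0.8, 6], [0, 0, 0]]
    - [1, [3, -0.8, 6], [0, 0, 0]]

```text
t: 2.6
eef_pos: [0.4956, 0.1459, 0.227]
tool_rot: [0.0, 0.902, 0.431, 0.0]
wrist_force: [0.8, -0.9, 0.1]
grip_width: 0.0852
```

```bash
python3 -c "
from plan import *
stat(); go([.503,.1757,.10],down(53.3))"
```

```text
t 2.6 tcp [0.4956 0.1459 0.227 ] mouth xyz mm [ 22.3 361.5  40.3] phi -42.1 tilt 29.99 F mouth [ 0.6 -1.  -0.2] w 0.0852
 j [ 0.    0.4  -0.54  2.05  0.29  0.76 -1.39]
shift cm [2.78, -1.31, 12.7] rot deg [0.0, 0.0, -2.3] dist rows 2.6
```

Request:
play_rows:
  rows:
    - [1, [2.8, -1.3, 4], [0, 0, -2.3]]
    - [1, [2.8, -1.3, 8], [0, 0, -2.3]]
    - [1, [2.8, -1.3, 10.5], [0, 0, -2.3]]
    - [1, [2.8, -1.3, 12.5], [0, 0, -2.3]]
    - [1, [2.8, -1.3, 12.5], [0, 0, -2.3]]

```text
t: 3.1
eef_pos: [0.5028, 0.1756, 0.1007]
tool_rot: [0.0, 0.894, 0.449, -0.001]
wrist_force: [0.7, -0.8, 0.1]
grip_width: 0.0856
```

```bash
python3 -c "
from plan import *
stat(); go([.503,.1757,.031],down(53.3))
for n in('top','scene'):
  p,d=arm.capture(n);cv2.imwrite(f'pics/{n}1.png',p)
a=cv2.imread('pics/top1.png');b=cv2.imread('pics/scene1.png')
cv2.imwrite('pics/c1.png',np.hstack([cv2.resize(a[200:310,180:280],(400,440)),cv2.resize(b[120:230,240:340],(400,440))]))"
```

```text
t 3.1 tcp [0.5028 0.1756 0.1007] mouth xyz mm [-31.5 389.9 -74.6] phi -39.8 tilt 30.09 F mouth [ 0.6 -0.8 -0.2] w 0.0856
 j [-0.15  0.59 -0.41  2.13  0.48  0.51 -1.57]
shift cm [0.04, 0.01, 6.97] rot deg [-0.0, 0.1, 0.0] dist rows 1.4
```

View pics/c1.png

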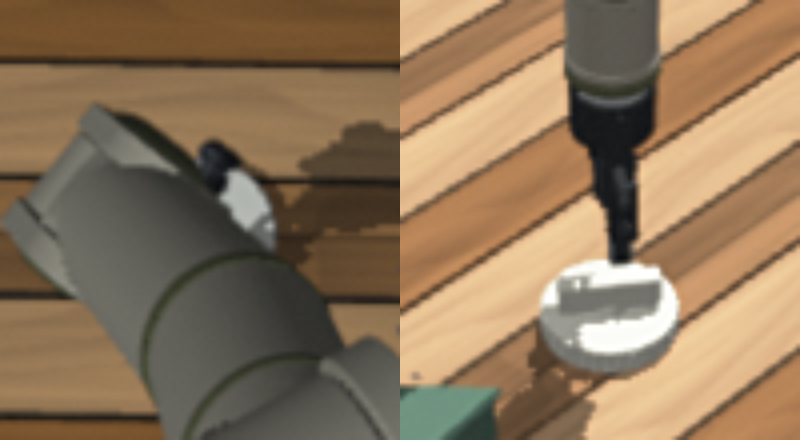

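The scene view shows the gripper above the lid, with the bar at about (612,285) in the crop and the fingers in line with it. Next I descend and grasp.

Request:
play_rows:
  rows:
    - [1, [0, 0, 3], [0, 0, 0]]
    - [1, [0, 0, 5.5], [0, 0, 0]]
    - [1, [0, 0, 6.8], [0, 0, 0]]
    - [1, [0, 0, 6.8], [0, 0, 0]]
    - [1, [0, 0, 6.8], [0, 0, 0]]

```text
t: 3.7
eef_pos: [0.504, 0.1768, 0.0348]
tool_rot: [0.0, 0.894, 0.449, 0.001]
wrist_force: [0.7, -0.2, 0.9]
grip_width: 0.0853
```

Request:
play_rows:
  rows:
    - [-1, [0, 0, 0], [0, 0, 0]]
    - [-1, [0, 0, 0], [0, 0, 0]]
    - [-1, [0, 0, 0], [0, 0, 0]]
    - [-1, [0, 0, 0], [0, 0, 0]]
    - [-1, [0, 0, 0], [0, 0, 0]]
  squeeze: 60

```text
t: 4.2
eef_pos: [0.5032, 0.1766, 0.0337]
tool_rot: [0.0, 0.893, 0.449, 0.0]
wrist_force: [0.6, -0.4, 2.6]
grip_width: 0.0193
```

```bash
python3 -c "
from plan import *
stat()"
```

```text
t 4.2 tcp [0.5032 0.1766 0.0337] mouth xyz mm [ -64.5  390.9 -132.8] phi -39.8 tilt 29.97 F mouth [ 1.8 -0.5  2. ] w 0.0193
 j [-0.24  0.7  -0.3   2.17  0.58  0.36 -1.66]
```

Request:
play_rows:
  rows:
    - [-1, [0, 0, -2], [0, 0, 0]]
    - [-1, [0, 0, -6], [0, 0, 0]]
    - [-1, [0, 0, -11], [0, 0, 0]]
    - [-1, [0, 0, -16], [0, 0, 0]]
    - [-1, [0, 0, -21], [0, 0, 0]]

```text
t: 4.7
eef_pos: [0.5022, 0.1764, 0.245]
tool_rot: [-0.0, 0.893, 0.449, -0.001]
wrist_force: [1.3, 0.4, -2.0]
grip_width: 0.0188
```

Request:
play_rows:
  rows:
    - [-1, [0, 0, -4], [0, 0, 0]]
    - [-1, [0, 0, -6], [0, 0, 0]]
    - [-1, [0, 0, -6], [0, 0, 0]]

```text
t: 5.0
eef_pos: [0.5039, 0.1771, 0.3061]
tool_rot: [0.0, 0.893, 0.449, 0.002]
wrist_force: [0.7, -0.1, -2.2]
grip_width: 0.0192
```

```bash
python3 -c "
from plan import *
stat();go([.5,-.02,.30],down(75));go([.5,-.02,.30],mouthR(0)); go(mpos(.15),mouthR(0))"
```

```text
t 5.0 tcp [0.5039 0.1771 0.3061] mouth xyz mm [ 72.4 391.4 102.6] phi -39.9 tilt 29.72 F mouth [-0.5 -0.2 -2.3] w 0.0192
 j [ 0.02  0.34 -0.61  1.92  0.24  0.95 -1.34]
shift cm [-16.06, 11.45, 0.58] rot deg [0.2, -0.2, -21.6] dist rows 3.9
shift cm [-16.06, 11.45, 0.58] rot deg [-28.3, 11.4, -42.9] dist rows 6.1
shift cm [-34.17, 20.94, -0.55] rot deg [-28.3, 11.4, -42.9] dist rows 8.0
```

Request:
play_rows:
  rows:
    - [-1, [-4, 2.5, 0], [-3.5, 1.4, -5.3]]
    - [-1, [-8.5, 5.2, 0], [-7, 2.8, -10.6]]
    - [-1, [-12.8, 7.8, 0], [-10.5, 4.2, -16]]
    - [-1, [-17, 10.4, 0], [-14, 5.6, -21.4]]
    - [-1, [-21.3, 13, 0], [-17.5, 7, -26.8]]

```text
t: 5.5
eef_pos: [0.4799, -0.0597, 0.3014]
tool_rot: [0.102, 0.76, 0.631, 0.116]
wrist_force: [1.5, 0.0, -2.2]
grip_width: 0.0184
```

```bash
python3 -c "
from plan import *
stat(); go(mpos(.12),mouthR(0))"
```

```text
t 5.5 tcp [ 0.4799 -0.0597  0.3014] mouth xyz mm [ 23.3 159.5 125.6] phi -16.6 tilt 12.74 F mouth [ 0.2 -0.2 -2.7] w 0.0184
 j [ 0.57  0.15 -0.64  2.23  0.24  0.5  -0.43]
shift cm [-15.8, 2.72, 1.8] rot deg [-11.9, 4.6, -17.1] dist rows 3.2
```

Request:
play_rows:
  rows:
    - [-1, [-4.5, 0.7, 0], [-3.5, 1.3, -5]]
    - [-1, [-9, 1.4, 0], [-7, 2.6, -10]]
    - [-1, [-13, 2.1, 0.5], [-10, 3.9, -15]]
    - [-1, [-15.8, 2.7, 1], [-11.9, 4.6, -17.1]]
    - [-1, [-15.8, 2.7, 1], [-11.9, 4.6, -17.1]]

```text
t: 6.0
eef_pos: [0.4808, -0.2168, 0.2925]
tool_rot: [0.17, 0.638, 0.725, 0.196]
wrist_force: [0.7, -1.2, -2.0]
grip_width: 0.0192
```

```bash
python3 -c "
from plan import *
stat(); go(mpos(.06),mouthR(0))"
```

```text
t 6.0 tcp [ 0.4808 -0.2168  0.2925] mouth xyz mm [  2.4   3.6 127.4] phi 0.0 tilt 0.21 F mouth [-0.6 -1.3 -2. ] w 0.0192
 j [ 1.29  0.3  -0.97  2.24 -0.06  0.27  0.58]
shift cm [-0.38, -0.24, 6.74] rot deg [0.0, -0.2, 0.0] dist rows 1.4
```

Request:
play_rows:
  rows:
    - [-1, [-0.2, -0.1, 2], [0, -0.1, 0]]
    - [-1, [-0.4, -0.2, 4], [0, -0.2, 0]]
    - [-1, [-0.4, -0.2, 5.5], [0, -0.2, 0]]
    - [-1, [-0.4, -0.2, 5.5], [0, -0.2, 0]]

```text
t: 6.4
eef_pos: [0.5069, -0.2176, 0.2422]
tool_rot: [0.169, 0.64, 0.724, 0.194]
wrist_force: [0.0, 0.1, -2.2]
grip_width: 0.0192
```

```bash
cat > look.py <<'E'
from plan import *
import sys
k=sys.argv[1];H=float(sys.argv[2]) if len(sys.argv)>2 else None
o,p,r=cur();m=r.as_matrix();G=p-.0093*m[:,2]
out=[]
for n,c in(("top",(305,190,395,290)),("scene",(165,180,275,285))):
    a,d=arm.capture(n);x0,y0,x1,y1=c;f=4
    cv2.imwrite(f"pics/{n}_{k}.png",a)
    q=cv2.resize(a[y0:y1,x0:x1],None,fx=f,fy=f,interpolation=cv2.INTER_CUBIC)
    t=np.linspace(0,2*np.pi,73)[:,None]
    top=G-m[:,2]*(-.017);  # lid top face centre is 17mm below grip (along tool z)
    L=[(G+.017*m[:,2]+.063*(np.cos(t)*m[:,0]+np.sin(t)*m[:,1]),(0,0,255)),(M+.05*(np.cos(t)*mx+np.sin(t)*my),(0,255,255)),(M-.031*mz+np.array([u*mx+v*my for u,v in((-.1267,-.1),(-.1267,.1),(.1267,.1),(.1267,-.1),(-.1267,-.1))]),(255,0,255))]
    for P,col in L: cv2.polylines(q,[np.round(((proj(n,P)-[x0,y0]+.5)*f-.5)*8).astype(np.int32)],False,col,1,cv2.LINE_AA,3)
    out.append(cv2.resize(q,(400,440)) if 0 else cv2.copyMakeBorder(q,0,420-q.shape[0],0,0,cv2.BORDER_CONSTANT) if q.shape[0]<420 else q)
cv2.imwrite(f"pics/look_{k}.png",np.hstack(out))
stat()
E
python3 look.py 2; python3 -c "
from plan import *
go(mpos(.035),mouthR(0))"
```

```text
t 6.5 tcp [ 0.5075 -0.2171  0.2441] mouth xyz mm [ 1.  -0.1 72.3] phi -0.2 tilt 0.1 F mouth [-0.2 -0.2 -1.4] w 0.019
 j [ 1.06  0.37 -0.77  2.27  0.03  0.14  0.49]
shift cm [0.01, -0.1, 3.73] rot deg [-0.1, -0.0, -0.2] dist rows 0.7
```

View pics/look_2.png

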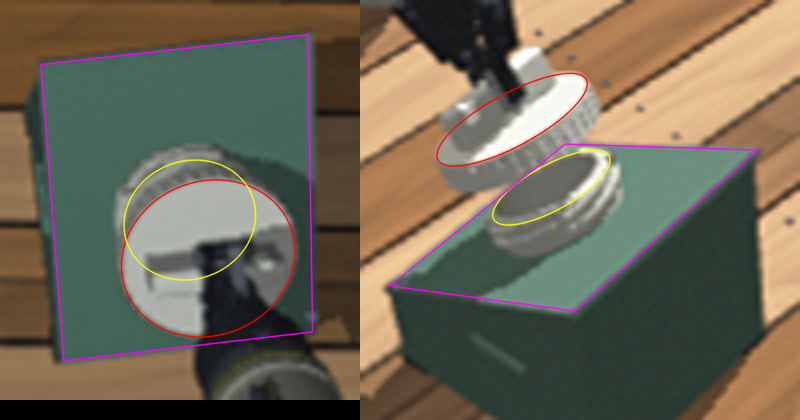

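The lid outline (red) and rim overlay (yellow) match the image in both views. Joint 6 is near its lower limit of 0.11 (now 0.14), so I descend in small steps.

Request:
play_rows:
  rows:
    - [-1, [0, -0.1, 1], [0, 0, -0.2]]
    - [-1, [0, -0.1, 2], [0, 0, -0.2]]
    - [-1, [0, -0.1, 2], [0, 0, -0.2]]

```text
t: 6.8
eef_pos: [0.5174, -0.2165, 0.2276]
tool_rot: [0.171, 0.638, 0.725, 0.193]
wrist_force: [0.1, 0.5, -2.1]
grip_width: 0.0188
```

```bash
python3 -c "
from plan import *
stat(); go(mpos(.035),mouthR(0))"
```

```text
t 6.8 tcp [ 0.5174 -0.2165  0.2276] mouth xyz mm [ 1.4 -0.8 53. ] phi 0.0 tilt 0.11 F mouth [-0.9  0.4 -1.9] w 0.0188
 j [ 1.05  0.42 -0.79  2.27  0.48  0.11  0.04]
shift cm [0.09, -0.13, 1.8] rot deg [-0.1, 0.1, 0.0] dist rows 0.4
```

Request:
play_rows:
  rows:
    - [-1, [0.05, -0.1, 0.4], [0, 0, 0]]
    - [-1, [0.1, -0.1, 0.8], [0, 0, 0]]

```text
t: 7.0
eef_pos: [0.5196, -0.2155, 0.2203]
tool_rot: [0.171, 0.638, 0.725, 0.193]
wrist_force: [0.3, 0.1, -1.7]
grip_width: 0.0188
```

```bash
python3 -c "
from plan import *
stat(); print(arm.observe()['joints'].round(4)); go(mpos(.035),mouthR(0))"
```

```text
t 7.0 tcp [ 0.5196 -0.2155  0.2203] mouth xyz mm [-0.2 -0.1 45.5] phi 0.0 tilt 0.15 F mouth [-0.5  0.  -1.6] w 0.0188
 j [ 1.06  0.44 -0.81  2.28  0.75  0.11 -0.24]
[ 1.0588  0.4388 -0.8126  2.2753  0.755   0.1088 -0.2352]
shift cm [0.02, 0.02, 1.05] rot deg [-0.1, 0.1, 0.0] dist rows 0.2
```

Request:
play_rows:
  rows:
    - [-1, [0, 0, 0.4], [0, 0, 0]]
    - [-1, [0, 0, 0.8], [0, 0, 0]]
    - [-1, [0, 0, 1.2], [0, 0, 0]]

```text
t: 7.3
eef_pos: [0.5258, -0.2149, 0.2101]
tool_rot: [0.172, 0.638, 0.725, 0.193]
wrist_force: [-0.5, 0.1, -2.1]
grip_width: 0.0188
```

```bash
python3 -c "
from plan import *
stat(); print(arm.observe()['joints'].round(4)); go(mpos(.027),mouthR(0))"
```

```text
t 7.3 tcp [ 0.5258 -0.2149  0.2101] mouth xyz mm [-0.  -0.3 33.6] phi 0.0 tilt 0.16 F mouth [-1.4  0.2 -1.6] w 0.0188
 j [ 1.04  0.47 -0.81  2.28  1.05  0.11 -0.53]
[ 1.0438  0.4653 -0.8126  2.2763  1.0461  0.1093 -0.5256]
shift cm [0.03, 0.0, 0.66] rot deg [-0.1, 0.2, 0.0] dist rows 0.1
```

Request:
play_rows:
  rows:
    - [-1, [0, 0, 0.3], [0, 0, 0]]
    - [-1, [0, 0, 0.6], [0, 0, 0]]
    - [-1, [0, 0, 0.6], [0, 0, 0]]

```text
t: 7.6
eef_pos: [0.5288, -0.2145, 0.2048]
tool_rot: [0.172, 0.638, 0.725, 0.193]
wrist_force: [-0.3, -0.5, -1.2]
grip_width: 0.019
```

```bash
python3 -c "
from plan import *
stat(); print(arm.observe()['wrist_torque'].round(3))"
```

```text
t 7.6 tcp [ 0.5288 -0.2145  0.2048] mouth xyz mm [ 0.  -0.3 27.5] phi 0.0 tilt 0.15 F mouth [-0.9 -0.5 -0.9] w 0.019
 j [ 1.03  0.48 -0.81  2.28  1.17  0.11 -0.65]
[-0.161  0.705 -0.062]
```

Request:
play_rows:
  rows:
    - [-1, [0, 0, 0.1], [0, 0, 0]]
    - [-1, [0, 0, 0.2], [0, 0, 0]]
    - [-1, [0, 0, 0.2], [0, 0, 0]]

```text
t: 7.9
eef_pos: [0.5291, -0.2145, 0.2044]
tool_rot: [0.173, 0.638, 0.725, 0.193]
wrist_force: [-21.7, 0.6, 30.9]
grip_width: 0.0191
```

```bash
python3 -c "
from plan import *
stat(); print(arm.observe()['wrist_torque'].round(3))"
```

```text
t 7.9 tcp [ 0.5291 -0.2145  0.2044] mouth xyz mm [ 0.1 -0.3 27. ] phi 0.1 tilt 0.27 F mouth [-3.1  3.4 37.5] w 0.0191
 j [ 1.03  0.48 -0.8   2.28  1.21  0.11 -0.69]
[0.419 1.466 0.305]
```

Request:
play_rows:
  rows:
    - [-1, [0, 0, -0.12], [0, 0, 0]]
    - [-1, [0, 0, -0.12], [0, 0, 0]]
    - [-1, [0, 0, -0.12], [0, 0, 0]]
    - [-1, [0, 0, -0.12], [0, 0, 0]]

```text
t: 8.3
eef_pos: [0.529, -0.2146, 0.2046]
tool_rot: [0.172, 0.638, 0.725, 0.193]
wrist_force: [-10.2, -0.6, 16.2]
grip_width: 0.0188
```

```bash
python3 look.py 3
```

```text
t 8.4 tcp [ 0.529  -0.2145  0.2046] mouth xyz mm [ 0.1 -0.3 27.2] phi 0.0 tilt 0.18 F mouth [-1.8  2.8 18.7] w 0.0191
 j [ 1.04  0.48 -0.82  2.28  1.2   0.12 -0.68]
```

View pics/look_3.png

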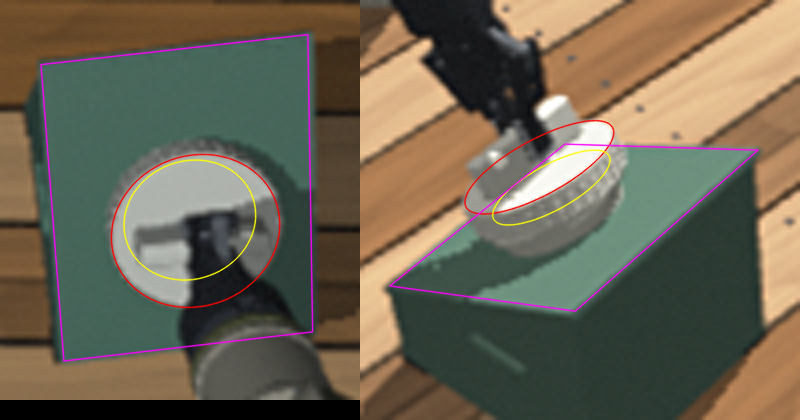

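The lid sits squarely over the mouth in both views, with the bar level and light, nearly axial contact. Next I turn it anticlockwise.

Request:
play_rows:
  rows:
    - [-1, [0, 0, 0], [0, 0, -5]]
    - [-1, [0, 0, 0], [0, 0, -10]]
    - [-1, [0, 0, 0], [0, 0, -10]]

```text
t: 8.7
eef_pos: [0.5284, -0.2144, 0.2052]
tool_rot: [0.188, 0.573, 0.778, 0.177]
wrist_force: [-26.4, 1.1, 37.2]
grip_width: 0.0189
```

```bash
python3 -c "
from plan import *
stat(); print(arm.observe()['wrist_torque'].round(3))"
```

```text
t 8.7 tcp [ 0.5284 -0.2144  0.2052] mouth xyz mm [-0.2 -0.1 28.1] phi 10.0 tilt 0.22 F mouth [-3.9  4.4 45.2] w 0.0189
 j [ 1.07  0.49 -0.86  2.28  1.25  0.14 -0.56]
[ 0.937  1.562 -0.258]
```

Request:
play_rows:
  rows:
    - [-1, [0, 0, -0.12], [0, 0, -4]]
    - [-1, [0, 0, -0.16], [0, 0, -8]]
    - [-1, [0, 0, -0.2], [0, 0, -12]]
    - [-1, [0, 0, -0.2], [0, 0, -12]]

```text
t: 9.1
eef_pos: [0.5282, -0.2152, 0.2067]
tool_rot: [0.206, 0.488, 0.834, 0.156]
wrist_force: [-13.0, -1.0, 20.8]
grip_width: 0.019
```

```bash
python3 -c "
from plan import *
stat(); print(arm.observe()['wrist_torque'].round(3))"
```

```text
t 9.1 tcp [ 0.5282 -0.2152  0.2067] mouth xyz mm [ 0.4 -0.9 29.4] phi 22.1 tilt 0.23 F mouth [-0.8  0.6 24.5] w 0.019
 j [ 1.12  0.51 -0.93  2.27  1.28  0.18 -0.37]
[-0.217  1.044  0.119]
```

Request:
play_rows:
  rows:
    - [-1, [0, 0, -0.05], [0, 0, -4]]
    - [-1, [0, 0, -0.1], [0, 0, -8]]
    - [-1, [0, 0, -0.1], [0, 0, -8]]

```text
t: 9.4
eef_pos: [0.5277, -0.2149, 0.2065]
tool_rot: [0.216, 0.429, 0.866, 0.142]
wrist_force: [-2.6, -0.2, 1.8]
grip_width: 0.0188
```

```bash
python3 -c "
from plan import *
stat(); print(arm.observe()['wrist_torque'].round(3))"
```

```text
t 9.4 tcp [ 0.5277 -0.2149  0.2065] mouth xyz mm [-0.2 -0.5 29.6] phi 30.0 tilt 0.13 F mouth [-1.4  0.1  2.9] w 0.0188
 j [ 1.14  0.53 -0.97  2.27  1.3   0.21 -0.24]
[0.013 1.014 0.123]
```

Force fell off at 30°, so the lid has reached the drop-in window. I turn on to 37° and then lower.

Request:
play_rows:
  rows:
    - [-1, [0, 0, 0.1], [0, 0, -4]]
    - [-1, [0, 0, 0.2], [0, 0, -7]]
    - [-1, [0, 0, 0.3], [0, 0, -7]]
    - [-1, [0, 0, 0.3], [0, 0, -7]]

```text
t: 9.8
eef_pos: [0.5286, -0.2152, 0.2031]
tool_rot: [0.223, 0.377, 0.89, 0.129]
wrist_force: [-1.9, -1.8, -4.2]
grip_width: 0.0185
```

```bash
python3 -c "
from plan import *
stat(); print(arm.observe()['wrist_torque'].round(3))"
```

```text
t 9.8 tcp [ 0.5286 -0.2152  0.2031] mouth xyz mm [-1.1 -0.9 26.1] phi 36.8 tilt 0.21 F mouth [-3.9 -1.5 -2.6] w 0.0185
 j [ 1.14  0.54 -0.98  2.27  1.34  0.22 -0.16]
[-0.575  1.57  -0.15 ]
```

Descending freely with no axial force, so I continue down.

Request:
play_rows:
  rows:
    - [-1, [0, 0.05, 0.15], [0, 0, 0]]
    - [-1, [0, 0.05, 0.3], [0, 0, 0]]
    - [-1, [0, 0.05, 0.3], [0, 0, 0]]

```text
t: 10.1
eef_pos: [0.5301, -0.2149, 0.2005]
tool_rot: [0.223, 0.377, 0.89, 0.128]
wrist_force: [-3.2, -2.5, -4.1]
grip_width: 0.0192
```

```bash
python3 -c "
from plan import *
stat(); print(arm.observe()['wrist_torque'].round(3))"
```

```text
t 10.1 tcp [ 0.5301 -0.2149  0.2005] mouth xyz mm [-1.1 -0.8 23.1] phi 36.8 tilt 0.27 F mouth [-5.1 -2.1 -1.8] w 0.0192
 j [ 1.13  0.54 -0.96  2.27  1.36  0.21 -0.19]
[-0.802  1.903 -0.38 ]
```

Request:
play_rows:
  rows:
    - [-1, [0.05, -0.07, 0.1], [0, 0, 0]]
    - [-1, [0.05, -0.07, 0.2], [0, 0, 0]]
    - [-1, [0.05, -0.07, 0.2], [0, 0, 0]]

```text
t: 10.4
eef_pos: [0.5309, -0.2147, 0.1987]
tool_rot: [0.223, 0.376, 0.89, 0.129]
wrist_force: [-3.3, -2.7, -3.1]
grip_width: 0.0188
```

```bash
python3 -c "
from plan import *
stat(); print(arm.observe()['wrist_torque'].round(3))"
```

```text
t 10.4 tcp [ 0.5309 -0.2147  0.1987] mouth xyz mm [-1.2 -0.7 21.1] phi 36.9 tilt 0.21 F mouth [-4.7 -2.3 -0.9] w 0.0188
 j [ 1.12  0.54 -0.96  2.27  1.39  0.21 -0.21]
[-0.906  1.804 -0.428]
```

Request:
play_rows:
  rows:
    - [-1, [0, 0, 0.07], [0, 0, 0]]
    - [-1, [0, 0, 0.14], [0, 0, 0]]
    - [-1, [0, 0, 0.14], [0, 0, 0]]

```text
t: 10.7
eef_pos: [0.5313, -0.2146, 0.1976]
tool_rot: [0.223, 0.376, 0.89, 0.128]
wrist_force: [-9.7, -2.8, 1.9]
grip_width: 0.019
```

```bash
python3 -c "
from plan import *
stat(); print(arm.observe()['wrist_torque'].round(3))"
```

```text
t 10.7 tcp [ 0.5313 -0.2146  0.1976] mouth xyz mm [-1.4 -0.7 20. ] phi 36.9 tilt 0.23 F mouth [-7.7 -1.5  6.6] w 0.019
 j [ 1.12  0.54 -0.95  2.27  1.4   0.21 -0.23]
[-0.81   1.761 -0.361]
```

Contact at h≈20 mm, a drop of about 9 mm, so the lid is in the thread. Now I screw it clockwise, following the 0.1 mm/° draw.

Request:
play_rows:
  rows:
    - [-1, [0.03, -0.05, 0], [0, 0, 0]]
    - [-1, [0.03, -0.05, 0.05], [0, 0, 5]]
    - [-1, [0.03, -0.05, 0.1], [0, 0, 10]]
    - [-1, [0.03, -0.05, 0.15], [0, 0, 15]]
    - [-1, [0.03, -0.05, 0.15], [0, 0, 15]]

```text
t: 11.2
eef_pos: [0.5325, -0.2144, 0.1966]
tool_rot: [0.205, 0.49, 0.832, 0.157]
wrist_force: [-4.9, -3.2, 0.2]
grip_width: 0.0189
```

```bash
python3 -c "
from plan import *
stat(); print(arm.observe()['wrist_torque'].round(3))"
```

```text
t 11.2 tcp [ 0.5325 -0.2144  0.1966] mouth xyz mm [-0.9 -0.6 18.5] phi 21.7 tilt 0.16 F mouth [-4.5 -2.5  2.8] w 0.0189
 j [ 1.1   0.54 -0.93  2.27  1.42  0.19 -0.51]
[-0.561  1.305 -0.594]
```

Request:
play_rows:
  rows:
    - [-1, [0, 0, 0.05], [0, 0, 5]]
    - [-1, [0, 0, 0.1], [0, 0, 10]]
    - [-1, [0, 0, 0.15], [0, 0, 15]]
    - [-1, [0, 0, 0.2], [0, 0, 20]]
    - [-1, [0, 0, 0.2], [0, 0, 20]]

```text
t: 11.7
eef_pos: [0.5341, -0.2133, 0.1953]
tool_rot: [0.175, 0.626, 0.735, 0.191]
wrist_force: [-3.2, -1.1, 2.4]
grip_width: 0.0189
```

```bash
python3 -c "
from plan import *
stat(); print(arm.observe()['wrist_torque'].round(3))"
```

```text
t 11.7 tcp [ 0.5341 -0.2133  0.1953] mouth xyz mm [-0.   0.3 16.6] phi 1.9 tilt 0.08 F mouth [-1.7 -0.7  3.7] w 0.0189
 j [ 1.08  0.53 -0.9   2.28  1.43  0.18 -0.87]
[-0.264  0.685 -0.32 ]
```

Request:
play_rows:
  rows:
    - [-1, [0, 0, 0.05], [0, 0, 5]]
    - [-1, [0, 0, 0.1], [0, 0, 10]]
    - [-1, [0, 0, 0.15], [0, 0, 15]]
    - [-1, [0, 0, 0.15], [0, 0, 15]]

```text
t: 12.1
eef_pos: [0.5353, -0.2131, 0.1943]
tool_rot: [0.149, 0.716, 0.648, 0.213]
wrist_force: [-1.8, 0.6, 5.1]
grip_width: 0.0185
```

```bash
python3 -c "
from plan import *
stat(); print(arm.observe()['wrist_torque'].round(3), (arm.observe()['wrist_torque']@mz).round(3))"
```

```text
t 12.1 tcp [ 0.5353 -0.2131  0.1943] mouth xyz mm [ 0.4  0.3 15.1] phi -12.9 tilt 0.1 F mouth [1.  0.8 5.3] w 0.0185
 j [ 1.07  0.53 -0.89  2.28  1.45  0.17 -1.15]
[-0.123  0.271 -0.095] -0.039
```

Request:
play_rows:
  rows:
    - [-1, [0, 0, 0.05], [0, 0, 5]]
    - [-1, [0, 0, 0.08], [0, 0, 8]]
    - [-1, [0, 0, 0.1], [0, 0, 10]]
    - [-1, [0, 0, 0.1], [0, 0, 10]]

```text
t: 12.5
eef_pos: [0.5351, -0.2136, 0.1936]
tool_rot: [0.131, 0.768, 0.586, 0.224]
wrist_force: [-10.5, -2.5, 15.5]
grip_width: 0.0191
```

```bash
python3 -c "
from plan import *
stat(); print(arm.observe()['wrist_torque'].round(3), (arm.observe()['wrist_torque']@mz).round(3))"
```

```text
t 12.5 tcp [ 0.5351 -0.2136  0.1936] mouth xyz mm [-0.1 -0.1 14.6] phi -22.6 tilt 0.17 F mouth [-1.6 -1.1 18.8] w 0.0191
 j [ 1.07  0.53 -0.88  2.28  1.46  0.17 -1.33]
[-0.851  0.655  0.975] 1.225
```

At −22.6° the torque rises to 1.2 N·m and the height corresponds to home, so this is the stop. I nudge it slightly, then look.

Request:
play_rows:
  rows:
    - [-1, [0, 0, 0], [0, 0, 1.5]]
    - [-1, [0, 0, 0], [0, 0, 1.5]]
    - [-1, [0, 0, -0.05], [0, 0, 0]]
    - [-1, [0, 0, -0.05], [0, 0, 0]]

```text
t: 12.9
eef_pos: [0.5347, -0.2137, 0.1934]
tool_rot: [0.13, 0.768, 0.585, 0.224]
wrist_force: [-5.3, -2.5, 8.0]
grip_width: 0.0191
```

```bash
python3 look.py 4;python3 -c "
from plan import *
print((arm.observe()['wrist_torque']@mz).round(3))"
```

```text
t 13.0 tcp [ 0.5348 -0.2137  0.1934] mouth xyz mm [-0.5 -0.2 14.6] phi -22.7 tilt 0.13 F mouth [-0.2 -1.3  9.4] w 0.019
 j [ 1.07  0.53 -0.88  2.28  1.46  0.17 -1.33]
1.214
```

View pics/look_4.png

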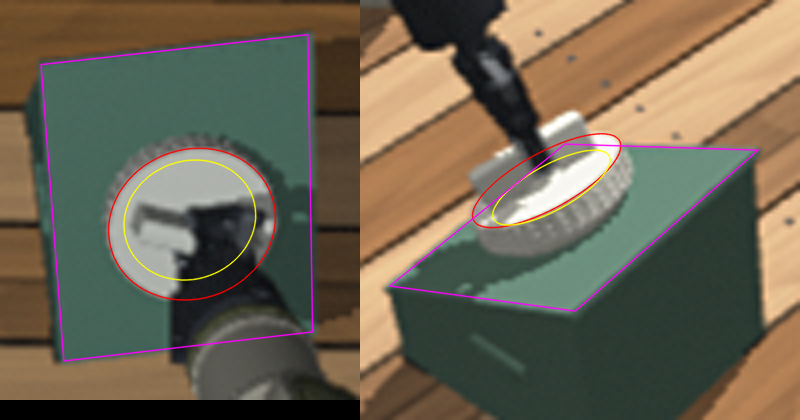

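The lid is seated low and square in both views, about 2 mm deeper than the grip-based overlay, which matches the contact heights. I release and retreat.

Request:
play_rows:
  rows:
    - [1, [0, 0, 0], [0, 0, 0]]
    - [1, [0, 0, 0], [0, 0, 0]]
    - [1, [0, 0, 0], [0, 0, 0]]
    - [1, [0, 0, 0], [0, 0, 0]]
    - [1, [0, 0, 0], [0, 0, 0]]

```text
t: 13.5
eef_pos: [0.5343, -0.2137, 0.1928]
tool_rot: [0.129, 0.77, 0.583, 0.224]
wrist_force: [-0.0, -0.1, -0.7]
grip_width: 0.0853
```

Request:
play_rows:
  rows:
    - [1, [0, 0, -1], [0, 0, 0]]
    - [1, [0, 0, -3], [0, 0, 0]]
    - [1, [0, 0, -6], [0, 0, 0]]
    - [1, [0, 0, -10], [0, 0, 0]]
    - [1, [0, 0, -14], [0, 0, 0]]

```text
t: 14.0
eef_pos: [0.4746, -0.2232, 0.2919]
tool_rot: [0.128, 0.772, 0.583, 0.22]
wrist_force: [-0.5, -0.7, -0.1]
grip_width: 0.0855
```

```bash
python3 -c "
from plan import *
stat();print(arm.observe()['joints'].round(3)); go([.36,-.45,.40],down(16))"
```

```text
t 14.0 tcp [ 0.4746 -0.2232  0.2919] mouth xyz mm [ -4.   -2.  130.3] phi -23.1 tilt 0.52 F mouth [-0.5 -0.7  0.2] w 0.0855
 j [ 1.5   0.42 -1.29  2.24  0.56  0.34 -0.43]
[ 1.501  0.418 -1.289  2.235  0.561  0.345 -0.431]
shift cm [-22.18, 1.79, -16.36] rot deg [19.0, -24.2, 56.8] dist rows 7.5
```

Request:
play_rows:
  rows:
    - [1, [-3, 0.2, -2], [2.5, -3, 4]]
    - [1, [-6, 0.5, -4], [5, -6, 9]]
    - [1, [-9, 0.7, -6], [7, -9, 14]]
    - [1, [-12, 1, -9], [9, -12, 20]]
    - [1, [-15, 1.2, -11], [11, -15, 26]]

```text
t: 14.5
eef_pos: [0.397, -0.3776, 0.3654]
tool_rot: [0.077, 0.914, 0.39, 0.084]
wrist_force: [0.8, 0.2, 0.7]
grip_width: 0.0856
```

```bash
python3 look.py 5; python3 - <<'E'
from plan import *
print(arm.observe()['joints'].round(3))
for n in("top","scene"):
    p,d=arm.capture(n);np.save(f"pics/{n}5.npy",d);cv2.imwrite(f"pics/{n}5.png",p);C=cloud(n,d)
    Q=C-M;Q=np.stack([Q@mx,Q@my,Q@mz],-1)
    w=white(p)&(np.hypot(Q[...,0],Q[...,1])<.07)&(Q[...,2]>-.03)&(Q[...,2]<.06)&(d>0)
    B=Q[w&(Q[...,2]>.029)];T=Q[w&(abs(Q[...,2]-.005)<.008)]
    print(n,"bar n",len(B),"c",B.mean(0).round(4),"topz",np.percentile(B[:,2],[50,90]).round(4) )
    v=cv2.fitLine(B[:,:2].astype(np.float32),cv2.DIST_HUBER,0,.01,.01).ravel();print(" bar angle from my, anticlockwise +:",np.degrees(np.arctan2(v[1],v[0]))-90, cv2.minAreaRect(B[:,:2].astype(np.float32)))
    c=T.mean(0);nn=np.linalg.svd(T-c)[2][2];print(" top face median z",np.median(T[:,2]).round(4),"tilt",np.degrees(np.arccos(abs(nn[2]))).round(2),len(T))
E
```

```text
t 14.6 tcp [ 0.3976 -0.3806  0.3657] mouth xyz mm [ -50.5 -148.3  242.4] phi -48.6 tilt 19.12 F mouth [-0.4  0.1 -0.6] w 0.0853
 j [ 1.59  0.33 -1.14  1.93  0.35  0.86 -0.46]
[ 1.592  0.333 -1.138  1.929  0.351  0.862 -0.459]
top bar n 181 c [0.0008 0.0011 0.0394] topz [0.0393 0.0423]
 bar angle from my, anticlockwise +: -20.239616 ((0.0003417897969484329, 0.0003222264349460602), (0.09539643675088882, 0.019291123375296593), 68.0353775024414)
 top face median z 0.0058 tilt 0.35 951
scene bar n 188 c [ 0.0054 -0.0051  0.0374] topz [0.0379 0.0427]
 bar angle from my, anticlockwise +: -21.469223 ((0.0022732922807335854, -0.0029126405715942383), (0.09446758031845093, 0.029174620285630226), 65.58863830566406)
 top face median z 0.0078 tilt 4.22 422
```

View pics/look_5.png

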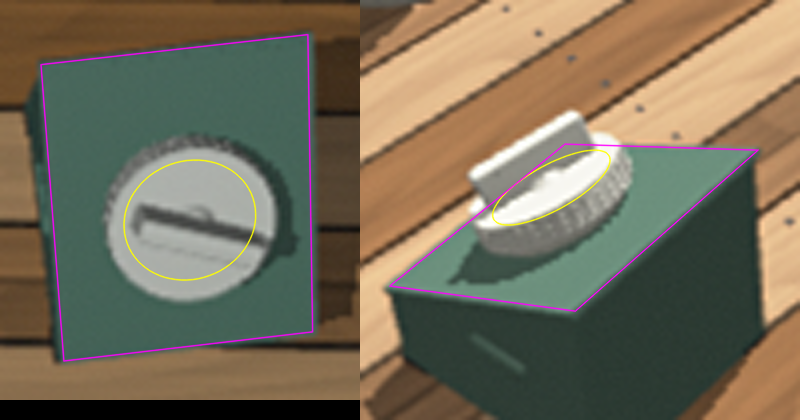

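View pics/top5.png

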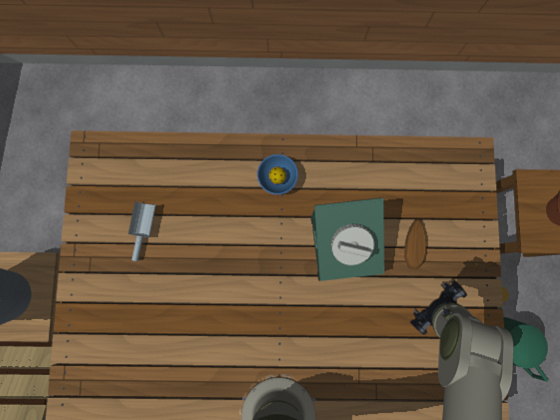

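Seen from the top, the bar is 20° clockwise of level and the bar middle is about 22.5 mm out from the rim. The face tilt is 0.35° and the bar is centred within about 1 mm. Bowl, scoop and brush look unmoved, so I hand in.

```bash
python3 -c "
from bench import arm
print(arm.close_job())"
```

```text
the job is handed in; nothing more can be done
None
```

The lid is screwed home on the feed bin, the arm is clear, and I handed the job in at about 14.7 s.

**What I did:** I set the lid on the threads with the bar level, at 0.0–0.1° and about 19 N of contact. I turned it back to 37°, where it dropped about 9 mm, then screwed it clockwise. It stopped hard at about −22.7°, with 1.2 N·m of torque. Then I let go and backed off.

**Last checks, top camera:**
- The bar is 20° clockwise of level.
- The bar's middle is about 22.5 mm out from the rim; the limit is 24 mm.
- The bar is centred within about 1 mm, and the lid's face is tilted 0.35°.
- The bowl, scoop and brush look where they were. I compared them by eye, not by measurement.

**What disagreed:**
- **Scene camera:** it is the coarser view and put the bar about 2–5 mm off in x and y and the lid's tilt at 4°, against limits of 4 mm and 3°. It was off by similar amounts at the start, so I went with the top camera.
- **Grip-based height:** heights worked out from the gripper read about 1.7 mm too high throughout.
- **Joint 6:** it ran along its lower limit of 0.11 rad while lowering the lid, and read as low as 0.1088.
- **Joint 3:** it came to −1.289 rad, against a limit of −1.29, during the retreat.

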